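# Open the bedside medicine case through its two-stage catch

### The arm

A 6-joint arm with a two-finger parallel gripper is mounted at the origin on the work surface. World frame = base frame: x ahead of the robot, y to its left, z up, the work surface at z = 0. Lengths are in m, angles in rad, forces in N, time in s.
With the tool pointing down it reaches from about 0.25 to 0.775 m from the base axis. Payload 4 kg.
Tool frame: the origin (TCP) lies at the centre of the arm's flange, where the gripper is bolted on; the fingertips stand 199 mm ahead of it and the grasp point (between the pads) lies 180 mm ahead of it (robot.tcp_to_tips is the z of the fingertips in the tool frame, in m); z points along the fingers, y is the line along which they close (so a half turn about z gives the same grasp; the last joint's range is limited). The gripper opens to 94 mm and grips with 3 to 60 N. Pads are 16 mm wide; open, the fingers measure 119 mm over their backs; the gripper's body (75 mm by 177 mm) begins 78 mm behind the grasp point.
Start: joints at [1.212, 0.087, 1.371, -0, 1.684, -0.103], TCP at [0.139, 0.532, 0.405] pointing down, gripper open.
Joint ranges: [-3.1, 3.1], [-0.76, 2.03], [0.27, 2.55], [-1.08, 4.22], [0.17, 2.65], [-2.57, 2.57]. Speed limits (rad/s): [2.79, 2.79, 3.14, 3.14, 3.14, 3.14].

### API

Orientations are given as [roll, pitch, yaw] about the fixed x, y, z axes, in that order (R = Rz(yaw) Ry(pitch) Rx(roll)).
In Python, from bench import robot gives the robot as it stands.
- The arm moves only by the tool play_rows, never from a script. Its arguments are lists of equal length, an entry for each row: "translation": the shift along the tool's x, y, z scaled (see below), a list of three; "twist": the turn, a rotation vector about the tool's x, y, z scaled (see below), a list of three; "gripper": the opening, from -1 (shut) to 1 (fully open). A call has 1 to 8 rows; each row shifts and turns the commanded pose from where the row before left it, along the tool's axes as they then stand; what a row does not reach is not made up. The controller multiplies each number of a shift by 0.04 m and each number of a turn by 0.1 rad. A row lasts 1/10 s, in which the tool goes at most 50 mm and 8.59 degrees, less where a joint would pass 70% of its speed; a pose out of reach is approached as far as the arm can. A call with a number of a shift or a turn outside -1 to 1 is refused whole. A call with a gripper value outside its range is refused whole. The fingers move at their own pace and stop on an object; the grip force is fixed at half the most. Time passes only in rows, so rows that do not move let the fingers close. It gives the time, the measured TCP pose, the force, the opening and the grip force at its end, in the units of the state.
- robot.get_obs(): the state, without advancing time (a new reading comes with each control period).
- robot.snapshot(name): name is "scene" or "top" or "wrist"; returns the picture (420x560x3 uint8, red, green, blue); there is no depth.
- robot.camera_model(name): a dict with "camera_matrix" (3x3 intrinsics, pixels), "rvec" (rotation vector, rad) and "tvec" (3), from world to camera coordinates, as OpenCV has them. Camera axes: x right, y down, z forward; pixel columns grow to the right and rows downward; lengths in m; the calibration is good to about 2 mm. The wrist camera is an equidistant fisheye: a pixel r from the principal point sees the ray r / f radians off the axis. A picture is of the moment at which its call begins: read the wrist's pose just before it. camera_model takes no time and is no camera call; for the wrist camera it gives the pose at the moment of the call.
- robot.close_job(): hands the job in; it is judged then, once.
Trained networks look in the newest picture that a camera, given by its name, has taken for a name from the list of things; names that differ only in an ending like _2 or _b are one class to them, and where a whole thing is asked for, a point or a joint stands for the part that bears it (a point fixed in the world has none). Each returns a list of dicts, best first, with "score" (0 to 1); they miss things now and then, are a little off and sometimes report something else, mostly with a low value. They report only what shows in the picture. A call takes as long as a camera call.
- robot.recognise(name, camera): "centre" ([x, y, z] in m, in world coordinates, good to about 4 mm: the middle of the surface that is visible of it).
- robot.spot_point(name, camera): "centre" ([x, y, z] in m, in world coordinates, good to about 4 mm: a listed point, or the origin of a listed thing).
The state is a dict: "time": time; "joint_positions": joint angles; "qvel": joint speeds; "joint_torque": joint torques, N m; "tool_pos": TCP position; "ee_rot": TCP orientation; "wrist_force": force on the tool from outside, world axes, zero at the start; "wrist_torque": the same for the moment, N m; "width": finger opening in m; "finger_force": force on a finger pad.
Only numpy, scipy, OpenCV 4.12 (cv2) and the standard library are available. Lean on these libraries where they do the work, as an engineer would, in place of code of your own. Each camera call takes 0.05 s, during which the arm holds its last target. There are 200 camera calls.

### The job

Open the medicine case on the nightstand ready for the morning dose: press the red safety tab down and, keeping it pressed, slide it sideways away from the latch until it springs up released, then lift the black latch and raise the lid until it stands upright by itself, and let go. The catch is plastic, so work it by feel: never force the tab, and do not heave on the latch while the safety still holds it. Leave everything else on the nightstand where it is.

Things in the scene. Friction and masses are not known exactly. Their poses are not given: they have to be found in the camera images.
- case: Medicine case, fixed: grey body 140 x 260 x 75 mm (x, y, z), teal lid whose top is 97 mm above the nightstand. Origin: centre of its underside; x points from the latch side (front) to the lid's hinge side, y along the front, z up. Place and turn vary; the latch side is more or less towards the robot.
- tab_pad (a point): Centre of the upper face of the red safety tab's level thumb rest, 120.5 mm above the nightstand, on the lid near its front edge, on the case's +y side of the latch. The rest is 32 mm (x) by 48 mm (y); across its +y end runs a rib 6 mm thick and 8 mm high, leaving 42 mm of flat before it. Low rails lie along both sides. Axes as the case.
- button: The red safety tab, a sprung piece (top: tab_pad; origin 23.5 mm under). It starts down at 3 N, then 0.3 N per mm. Wear varies: somewhere 3.5 to 11.5 mm down (4 to 6.5 N) it meets a rubber seat; only there (or within 1.5 mm) can it slide, else a tooth stops it. Feel for the seat: 8 to 9 N holds it there, more makes it bind. Over 16 N in all from the fingers breaks it; never squeeze it.
- tab_rib (a point): Middle of the rib's inner face (the face towards the latch), against which a fingertip pushes to slide the tab to +y. 18 mm to +y and 4 mm above tab_pad.
- tab (a joint): How far the safety tab has been slid, m: 0 locked (it starts within 1 mm of that). Held lightly on its seat, it slides along the case's +y, away from the latch, against about 2 N plus the seat's drag (0.8 of what bears on it), to a hard stop at 0.0145. Released from 0.0115: let go there it springs up by itself and stays.
- bolt: Steel bolt on the safety tab: a flat 6 mm nose on an arm that reaches over the front edge and sideways over the latch's +y shoulder while locked; it slides with the tab to clear it. Origin as the tab's, on the lid top. It breaks if more than 30 N bears on it, which is about 15 N of lift at the latch's grip while locked.
- latch_grip (a point): Centre of the steel cross-bar by which the black latch is lifted, at the middle of the case's front: 36 mm long (along y), 9 mm thick, on a short stem. Shut, it stands out before the case with free space in front and below: pinch it lightly from above across its 36 mm ends, or lift it from under. It lies 52 mm before and 3 mm below the latch hinge, 89 mm above the nightstand.
- latch_hinge (a point): The latch's hinge axis (along the case's y), at the lid's front upper edge, 77 mm before the case's centre and 92 mm above the nightstand. It rises with the lid.
- latch (a joint): Latch angle against the lid, rad: 0 shut, grows as its outer end is lifted up and back over the lid, stop at 1.75; clear of its catch on the case from 0.3. Stiff (about 2 N at the grip): it stays where it is left.
- lid_hinge (a point): The lid's hinge axis (along the case's y): 75.5 mm behind the case's centre and 78 mm above the nightstand.
- lid (a joint): Lid angle, rad: 0 shut, about 1.57 upright, stop at 1.65. The hinge is stiff: about 9 N at the front edge lifts the lid and it stays where it is left. With the latch lifted to its stop the latch serves as the handle by which the lid is raised.
- organizer_mid (a point): Clear plastic weekly pill organizer, 38 x 154 x 24 mm, lying in front of the case; its centre. Leave alone.
- bifocals: Folded bifocals, 140 mm wide, 42 mm high, near the case. Origin under the lenses. Leave alone.
- tumbler: Stainless steel tumbler, 74 mm across, 115 mm high, beside the case. Origin: centre of its foot. Leave alone.
- magnifier: Black plastic pocket magnifier lying flat, 98 x 48 x 7 mm. Leave alone.
- pill_bottle: Amber pill bottle with a white cap, 38 mm across, 72 mm high, beside the case. Origin: centre of its foot. Leave alone.
- oximeter: White and blue finger pulse oximeter, 60 x 32 x 31 mm. Origin: centre of its underside. Leave alone.

How it is judged:
By the outcome, as a careful person would: the job done as asked, in the order asked, and still so for the second after the job is handed in, with the robot touching nothing.
It also fails if it takes over 67 s, if anything falls off the work surface, if the arm or the gripper's body presses on something with over 40 N, if the wrist force passes 120 N, or if a joint passes its speed limit or range.

## Working session

There is one attempt and no reset: what is moved stays moved. The work goes in short steps, Python scripts to look and compute and a tool call to move; the robot and the scene stay as the last step left them, time stands still between calls to the robot, and variables do not carry over. Pictures are saved under pics/ and viewed, at most 10 in all, crops included, and the job is handed in when it is done.

Besides the shell and the picture viewer there is one more tool, called after "Call:" by a JSON object that holds its "api" and its "payload". play_rows: Moves the arm, as the interface text tells. Its arguments: {"type":"object","properties":{"translation":{"type":"array","items":{"type":"array","items":{"type":"number","minimum":-1,"maximum":1}}},"twist":{"type":"array","items":{"type":"array","items":{"type":"number","minimum":-1,"maximum":1}}},"gripper":{"type":"array","items":{"type":"number"}}},"required":["translation","twist","gripper"]}

```bash
mkdir -p pics; ls; cat > h.py <<'E'
from bench import robot
import numpy as np, cv2
from scipy.spatial.transform import Rotation as R
def snap(c,f):
    im=robot.snapshot(c); cv2.imwrite('pics/'+f,im[:,:,::-1]); return im
E
python3 - <<'E'
from h import *
for c in ['scene','top']:
    snap(c,c+'0.png')
    for n in ['tab_pad','tab_rib','latch_grip','latch_hinge','lid_hinge','case']:
        print(c,n,[(np.round(d['centre'],4).tolist(),round(d['score'],2)) for d in robot.spot_point(n,c)[:2]])
for n in ['organizer_mid','tumbler','pill_bottle','bifocals','oximeter','magnifier']:
    print(n,[(np.round(d['centre'],3).tolist(),round(d['score'],2)) for d in robot.spot_point(n,'top')[:1]])
print(robot.get_obs())
a=cv2.imread('pics/scene0.png');b=cv2.imread('pics/top0.png')
cv2.imwrite('pics/both.png',cv2.resize(np.vstack([a,b]),None,fx=.71,fy=.71))
E
```

```text
pics
scene tab_pad [([0.5389, 0.0511, 0.1204], 0.59)]
scene tab_rib [([0.5371, 0.0699, 0.1249], 0.64)]
scene latch_grip [([0.4393, -0.0047, 0.091], 0.64)]
scene latch_hinge [([0.4927, -0.0186, 0.0932], 0.75)]
scene lid_hinge [([0.6376, -0.0483, 0.0813], 0.61)]
scene case [([0.5661, -0.031, 0.003], 0.57)]
top tab_pad [([0.5353, 0.0573, 0.1233], 0.8)]
top tab_rib [([0.5463, 0.0731, 0.1252], 0.89), ([0.5424, 0.2082, -0.0034], 0.66)]
top latch_grip [([0.4353, -0.0034, 0.0877], 0.71)]
top latch_hinge [([0.491, -0.0164, 0.0922], 0.84)]
top lid_hinge [([0.6408, -0.0484, 0.0786], 0.82)]
top case [([0.5589, -0.0334, 0.0039], 0.81)]
organizer_mid [([0.404, 0.048, 0.01], 0.58)]
tumbler [([0.556, -0.25, -0.001], 0.81)]
pill_bottle [([0.644, 0.161, 0.003], 0.81)]
bifocals [([0.542, 0.21, -0.001], 0.84)]
oximeter [([0.517, -0.346, -0.001], 0.57)]
magnifier [([0.397, -0.217, -0.003], 0.93)]
{'time': 1.0, 'joint_positions': array([ 1.21188110e+00,  8.71920319e-02,  1.37067702e+00, -9.60573914e-06,
        1.68361054e+00, -1.03089432e-01]), 'qvel': array([ 0.0005924 ,  0.0002334 , -0.00043187,  0.0002806 , -0.0003761 ,
        0.00091302]), 'joint_torque': array([ 6.87766260e-04, -3.40041876e+01, -3.02612865e+01,  7.18671782e-02,
        2.37581937e-02, -3.80450402e-06]), 'tool_pos': array([0.13917497, 0.53210077, 0.40472191]), 'ee_rot': array([3.14148117e+00, 2.11290707e-05, 2.88576578e+00]), 'wrist_force': array([-0.40518211, -0.47330212,  0.74382879]), 'wrist_torque': array([0.04516408, 0.0180589 , 0.00730643]), 'finger_force': 0.0, 'width': 0.09402470563464532}
```

View pics/both.png

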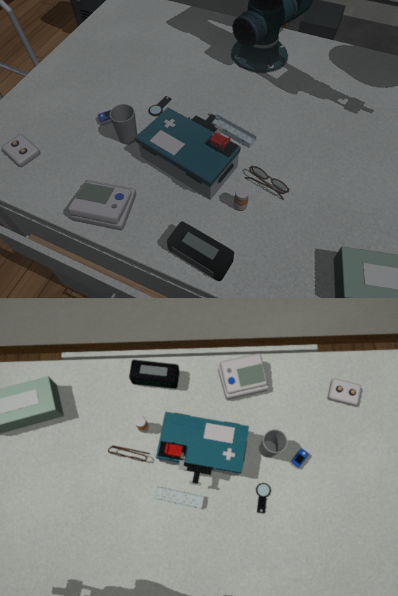

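The scene picture shows the teal case, with the red tab on its left/robot side at about (220,140) and the black latch in front at about (205,120). The top picture shows the tab at about (173,450), the latch bar at about (196,480) and the organizer below it. The networks put the case yaw at about -0.21, so I'll move above the tab.

Call:
{"api": "play_rows", "payload": {"translation": [[0,0,0],[-0.94,-0.738,0],[-0.94,-0.738,0],[-0.94,-0.738,0],[-0.94,-0.738,0],[-0.94,-0.738,0],[-0.94,-0.738,0],[-0.94,-0.738,0]], "twist": [[0,0,-0.45],[0,0,0],[0,0,0],[0,0,0],[0,0,0],[0,0,0],[0,0,0],[0,0,0]], "gripper": [-1,-1,-1,-1,-1,-1,-1,-1]}}

```text
time: 1.8
tool_pos: [0.354, 0.2733, 0.405]
ee_rot: [3.141, 0.001, 2.931]
wrist_force: [0.6, 0.4, 0.5]
width: 0.0337
finger_force: 0.0
```

Call:
{"api": "play_rows", "payload": {"translation": [[-0.94,-0.738,0],[-0.94,-0.738,0],[-0.94,-0.738,0],[-0.94,-0.738,0],[-0.94,-0.738,0],[-0.94,-0.738,0],[0,0,0],[0,0,0]], "twist": [[0,0,0],[0,0,0],[0,0,0],[0,0,0],[0,0,0],[0,0,0],[0,0,0],[0,0,0]], "gripper": [-1,-1,-1,-1,-1,-1,-1,-1]}}

```text
time: 2.6
tool_pos: [0.5372, 0.0538, 0.4042]
ee_rot: [3.141, -0.002, 2.929]
wrist_force: [-0.9, 0.7, 0.0]
width: 0.0004
finger_force: 0.0
```

```bash
cat > look.py <<'E'
from h import *
import sys
f=sys.argv[1]
o=robot.get_obs(); print(o['time'],np.round(o['tool_pos'],4),np.round(o['ee_rot'],4),o['wrist_force'].round(2),o['width'])
a=snap('wrist',f)
T=R.from_euler('xyz',o['ee_rot']); P={}
for n in sys.argv[2:]:
    for d in robot.spot_point(n,'wrist')[:1]:
        P[n]=np.array(d['centre']); print(n,P[n].round(4),round(d['score'],2),'tool:',T.inv().apply(P[n]-o['tool_pos']).round(4))
E
python3 look.py w1.png tab_pad tab_rib latch_grip latch_hinge lid_hinge case
```

```text
2.6 [0.5372 0.0538 0.4042] [ 3.1412e+00 -1.5000e-03  2.9287e+00] [-0.88  0.68  0.05] 0.0003814414173678683
tab_pad [0.5392 0.0549 0.1251] 0.86 tool: [-0.0022  0.0014  0.2791]
tab_rib [0.5416 0.0693 0.1287] 0.9 tool: [-0.0015  0.016   0.2755]
latch_grip [ 0.4393 -0.0058  0.0888] 0.79 tool: [ 0.0826 -0.0791  0.3155]
latch_hinge [ 0.4886 -0.0145  0.0921] 0.78 tool: [ 0.0326 -0.0772  0.3121]
case [ 0.565  -0.0274  0.0009] 0.59 tool: [-0.045  -0.0737  0.4032]
```

View pics/w1.png

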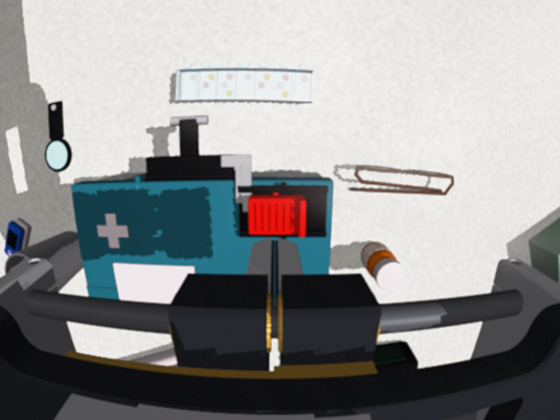

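The wrist view shows the red tab at (275,215) with its rib on the right at (302,215). The bolt is at (240,170) over the latch shoulder, the latch bar at (190,119), and the fingers are over the tab. Next I descend.

Call:
{"api": "play_rows", "payload": {"translation": [[0,-0.05,0.9],[0,0,0.8],[0,0,0.1],[0,0,0],[0,0,0]], "twist": [[0,0,0],[0,0,0],[0,0,0],[0,0,0],[0,0,0]], "gripper": [-1,-1,-1,-1,-1]}}

```text
time: 3.45
tool_pos: [0.5368, 0.0529, 0.3347]
ee_rot: [3.141, 0.003, 2.931]
wrist_force: [0.6, 0.7, -0.4]
width: 0.0005
finger_force: 0.0
```

Call:
{"api": "play_rows", "payload": {"translation": [[0,0,0.05],[0,0,0.05],[0,0,0]], "twist": [[0,0,0],[0,0,0],[0,0,0]], "gripper": [-1,-1,-1]}}

```text
time: 3.75
tool_pos: [0.5365, 0.0526, 0.3292]
ee_rot: [3.141, 0.001, 2.931]
wrist_force: [-0.2, 0.6, -0.0]
width: 0.0007
finger_force: 0.0
```

Call:
{"api": "play_rows", "payload": {"translation": [[0,0,0.08],[0,0,0.07],[0,0,0],[0,0,0]], "twist": [[0,0,0],[0,0,0],[0,0,0],[0,0,0]], "gripper": [-1,-1,-1,-1]}}

```text
time: 4.15
tool_pos: [0.5364, 0.0526, 0.3224]
ee_rot: [3.142, -0.001, 2.931]
wrist_force: [0.8, 0.0, -0.5]
width: 0.0005
finger_force: 0.0
```

Call:
{"api": "play_rows", "payload": {"translation": [[0,0,0.05],[0,0,0],[0,0,0]], "twist": [[0,0,0],[0,0,0],[0,0,0]], "gripper": [-1,-1,-1]}}

```text
time: 4.45
tool_pos: [0.5364, 0.0526, 0.3206]
ee_rot: [3.142, -0.0, 2.931]
wrist_force: [0.4, 0.3, 0.0]
width: 0.0002
finger_force: 0.0
```

Call:
{"api": "play_rows", "payload": {"translation": [[0,0,0.04],[0,0,0],[0,0,0]], "twist": [[0,0,0],[0,0,0],[0,0,0]], "gripper": [-1,-1,-1]}}

```text
time: 4.75
tool_pos: [0.5365, 0.0526, 0.3197]
ee_rot: [3.141, 0.001, 2.931]
wrist_force: [-1.0, -0.1, 3.8]
width: 0.0003
finger_force: 1.3
```

Call:
{"api": "play_rows", "payload": {"translation": [[0,0,0.05],[0,0,0],[0,0,0]], "twist": [[0,0,0],[0,0,0],[0,0,0]], "gripper": [-1,-1,-1]}}

```text
time: 5.05
tool_pos: [0.5365, 0.0526, 0.3173]
ee_rot: [3.141, 0.001, 2.931]
wrist_force: [-0.7, -0.9, 4.1]
width: 0.0003
finger_force: 1.6
```

Call:
{"api": "play_rows", "payload": {"translation": [[0,0,0.03],[0,0,0],[0,0,0]], "twist": [[0,0,0],[0,0,0],[0,0,0]], "gripper": [-1,-1,-1]}}

```text
time: 5.35
tool_pos: [0.5365, 0.0526, 0.316]
ee_rot: [3.141, 0.001, 2.931]
wrist_force: [0.8, 0.1, 3.3]
width: 0.0007
finger_force: 1.8
```

Call:
{"api": "play_rows", "payload": {"translation": [[0,0,0.025],[0,0,0],[0,0,0]], "twist": [[0,0,0],[0,0,0],[0,0,0]], "gripper": [-1,-1,-1]}}

```text
time: 5.65
tool_pos: [0.5365, 0.0526, 0.315]
ee_rot: [3.141, 0.0, 2.931]
wrist_force: [-1.0, 0.8, 4.5]
width: 0.0
finger_force: 2.0
```

Call:
{"api": "play_rows", "payload": {"translation": [[0,0,0.025],[0,0,0],[0,0,0]], "twist": [[0,0,0],[0,0,0],[0,0,0]], "gripper": [-1,-1,-1]}}

```text
time: 5.95
tool_pos: [0.5365, 0.0526, 0.314]
ee_rot: [3.141, 0.0, 2.931]
wrist_force: [1.8, -0.7, 4.1]
width: 0.0005
finger_force: 2.1
```

Call:
{"api": "play_rows", "payload": {"translation": [[0,0,0.025],[0,0,0],[0,0,0]], "twist": [[0,0,0],[0,0,0],[0,0,0]], "gripper": [-1,-1,-1]}}

```text
time: 6.25
tool_pos: [0.5365, 0.0526, 0.313]
ee_rot: [3.141, 0.0, 2.931]
wrist_force: [1.5, 0.5, 4.4]
width: 0.0004
finger_force: 2.3
```

Call:
{"api": "play_rows", "payload": {"translation": [[0,0,0.025],[0,0,0],[0,0,0]], "twist": [[0,0,0],[0,0,0],[0,0,0]], "gripper": [-1,-1,-1]}}

```text
time: 6.55
tool_pos: [0.5365, 0.0526, 0.312]
ee_rot: [3.141, 0.0, 2.931]
wrist_force: [1.3, -0.7, 4.4]
width: 0.0008
finger_force: 2.4
```

Call:
{"api": "play_rows", "payload": {"translation": [[0,0,0.025],[0,0,0],[0,0,0]], "twist": [[0,0,0],[0,0,0],[0,0,0]], "gripper": [-1,-1,-1]}}

```text
time: 6.85
tool_pos: [0.5365, 0.0526, 0.311]
ee_rot: [3.141, 0.0, 2.931]
wrist_force: [1.5, -0.1, 5.7]
width: 0.0006
finger_force: 2.6
```

Call:
{"api": "play_rows", "payload": {"translation": [[0,0,0.02],[0,0,0],[0,0,0]], "twist": [[0,0,0],[0,0,0],[0,0,0]], "gripper": [-1,-1,-1]}}

```text
time: 7.15
tool_pos: [0.5365, 0.0526, 0.3104]
ee_rot: [3.141, 0.001, 2.931]
wrist_force: [0.9, 0.3, 4.9]
width: 0.0001
finger_force: 2.8
```

Call:
{"api": "play_rows", "payload": {"translation": [[0,0,0.015],[0,0,0],[0,0,0]], "twist": [[0,0,0],[0,0,0],[0,0,0]], "gripper": [-1,-1,-1]}}

```text
time: 7.45
tool_pos: [0.5365, 0.0526, 0.3104]
ee_rot: [3.141, 0.001, 2.931]
wrist_force: [-0.4, -1.2, 6.1]
width: 0.0004
finger_force: 3.8
```

Call:
{"api": "play_rows", "payload": {"translation": [[0,0,0.015],[0,0,0],[0,0,0]], "twist": [[0,0,0],[0,0,0],[0,0,0]], "gripper": [-1,-1,-1]}}

```text
time: 7.75
tool_pos: [0.5364, 0.0526, 0.3104]
ee_rot: [3.141, 0.001, 2.931]
wrist_force: [-1.0, 0.3, 9.0]
width: 0.0004
finger_force: 4.8
```

Call:
{"api": "play_rows", "payload": {"translation": [[0,0,0.015],[0,0,0],[0,0,0]], "twist": [[0,0,0],[0,0,0],[0,0,0]], "gripper": [-1,-1,-1]}}

```text
time: 8.05
tool_pos: [0.5364, 0.0526, 0.3103]
ee_rot: [3.141, 0.002, 2.931]
wrist_force: [-1.9, -1.0, 11.2]
width: 0.0005
finger_force: 5.8
```

Call:
{"api": "play_rows", "payload": {"translation": [[0,0,-0.0225],[0,0.05,0],[0,0.05,0],[0,0,0]], "twist": [[0,0,0],[0,0,0],[0,0,0],[0,0,0]], "gripper": [-1,-1,-1,-1]}}

```text
time: 8.45
tool_pos: [0.5372, 0.0557, 0.3104]
ee_rot: [-3.139, 0.001, 2.93]
wrist_force: [-1.4, -3.2, 9.2]
width: 0.0004
finger_force: 4.5
```

Call:
{"api": "play_rows", "payload": {"translation": [[0,0.04,0],[0,0,0],[0,0,0]], "twist": [[0,0,0],[0,0,0],[0,0,0]], "gripper": [-1,-1,-1]}}

```text
time: 8.75
tool_pos: [0.5375, 0.0571, 0.3104]
ee_rot: [-3.139, 0.001, 2.93]
wrist_force: [-1.7, -3.5, 8.9]
width: 0.0007
finger_force: 4.5
```

Call:
{"api": "play_rows", "payload": {"translation": [[0,0.04,-0.004],[0,0,0],[0,0,0]], "twist": [[0,0,0],[0,0,0],[0,0,0]], "gripper": [-1,-1,-1]}}

```text
time: 9.05
tool_pos: [0.5378, 0.0588, 0.3104]
ee_rot: [-3.139, 0.001, 2.93]
wrist_force: [-1.2, -4.0, 7.9]
width: 0.0005
finger_force: 4.3
```

Call:
{"api": "play_rows", "payload": {"translation": [[0,0.03,0],[0,0,0],[0,0,0]], "twist": [[0,0,0],[0,0,0],[0,0,0]], "gripper": [-1,-1,-1]}}

```text
time: 9.35
tool_pos: [0.5381, 0.0599, 0.3104]
ee_rot: [-3.139, 0.001, 2.93]
wrist_force: [-0.7, -3.0, 8.2]
width: 0.0003
finger_force: 4.3
```

Call:
{"api": "play_rows", "payload": {"translation": [[0,0.03,0],[0,0,0],[0,0,0]], "twist": [[0,0,0],[0,0,0],[0,0,0]], "gripper": [-1,-1,-1]}}

```text
time: 9.65
tool_pos: [0.5383, 0.0611, 0.3104]
ee_rot: [-3.139, 0.001, 2.93]
wrist_force: [-0.6, -3.3, 8.3]
width: 0.0005
finger_force: 4.3
```

Call:
{"api": "play_rows", "payload": {"translation": [[0,0.03,0],[0,0,0],[0,0,0]], "twist": [[0,0,0],[0,0,0],[0,0,0]], "gripper": [-1,-1,-1]}}

```text
time: 9.95
tool_pos: [0.5386, 0.0622, 0.3104]
ee_rot: [-3.139, 0.001, 2.93]
wrist_force: [-1.8, -3.6, 9.0]
width: 0.0002
finger_force: 4.3
```

Call:
{"api": "play_rows", "payload": {"translation": [[0,0.03,0],[0,0,0],[0,0,0]], "twist": [[0,0,0],[0,0,0],[0,0,0]], "gripper": [-1,-1,-1]}}

```text
time: 10.25
tool_pos: [0.5388, 0.0634, 0.3103]
ee_rot: [-3.139, 0.001, 2.93]
wrist_force: [-1.5, -3.7, 8.5]
width: 0.0001
finger_force: 4.3
```

Call:
{"api": "play_rows", "payload": {"translation": [[0,0.03,0],[0,0,0],[0,0,0]], "twist": [[0,0,0],[0,0,0],[0,0,0]], "gripper": [-1,-1,-1]}}

```text
time: 10.55
tool_pos: [0.5391, 0.0646, 0.3103]
ee_rot: [-3.139, 0.001, 2.93]
wrist_force: [-1.3, -3.2, 8.4]
width: 0.0007
finger_force: 4.3
```

Call:
{"api": "play_rows", "payload": {"translation": [[0,0.03,0],[0,0,0],[0,0,0]], "twist": [[0,0,0],[0,0,0],[0,0,0]], "gripper": [-1,-1,-1]}}

```text
time: 10.85
tool_pos: [0.5393, 0.0658, 0.3103]
ee_rot: [-3.139, 0.001, 2.93]
wrist_force: [-1.3, -3.7, 8.3]
width: 0.0007
finger_force: 4.3
```

Call:
{"api": "play_rows", "payload": {"translation": [[0,0.03,0],[0,0,0],[0,0,0]], "twist": [[0,0,0],[0,0,0],[0,0,0]], "gripper": [-1,-1,-1]}}

```text
time: 11.15
tool_pos: [0.5396, 0.0669, 0.3104]
ee_rot: [-3.139, 0.001, 2.93]
wrist_force: [-1.4, -3.8, 8.7]
width: 0.0007
finger_force: 4.2
```

```bash
python3 look.py w2.png tab_pad tab_rib; python3 -c "
import cv2;a=cv2.imread('pics/w2.png');cv2.imwrite('pics/w2c.png',cv2.resize(a[120:300,180:400],None,fx=3,fy=3))"
```

```text
11.15 [0.5396 0.0669 0.3104] [-3.1387e+00  9.0000e-04  2.9302e+00] [-1.36 -3.83  8.67] 0.0006970484395469684
tab_pad [0.5404 0.0649 0.1115] 0.77 tool: [-0.001  -0.0012  0.1989]
tab_rib [0.545  0.0841 0.1165] 0.83 tool: [-0.0015  0.0185  0.1938]
```

View pics/w2c.png

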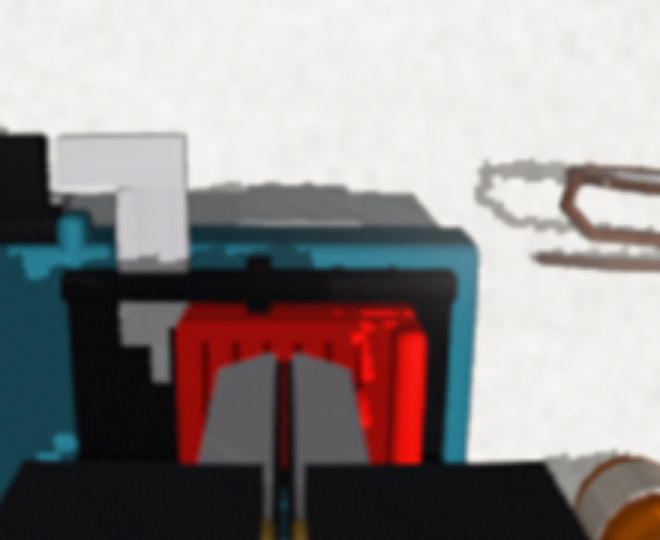

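The crop shows the tab carried along under the fingers by friction, with the bolt nose at about (115,160) now at the latch's edge. The rib is still about 8 mm off the fingers. I'll go on to the stop.

Call:
{"api": "play_rows", "payload": {"translation": [[0,0.03,0],[0,0,0],[0,0,0]], "twist": [[0,0,0],[0,0,0],[0,0,0]], "gripper": [-1,-1,-1]}}

```text
time: 11.6
tool_pos: [0.5398, 0.0677, 0.3103]
ee_rot: [-3.137, 0.001, 2.93]
wrist_force: [-1.9, -5.5, 8.3]
width: 0.0004
finger_force: 4.3
```

Call:
{"api": "play_rows", "payload": {"translation": [[0,0.03,0],[0,0,0],[0,0,0]], "twist": [[0,0,0],[0,0,0],[0,0,0]], "gripper": [-1,-1,-1]}}

```text
time: 11.9
tool_pos: [0.54, 0.0685, 0.3104]
ee_rot: [-3.136, 0.001, 2.93]
wrist_force: [-1.6, -5.1, 10.2]
width: 0.0002
finger_force: 4.4
```

Call:
{"api": "play_rows", "payload": {"translation": [[0,0.03,0],[0,0,0],[0,0,0]], "twist": [[0,0,0],[0,0,0],[0,0,0]], "gripper": [-1,-1,-1]}}

```text
time: 12.2
tool_pos: [0.5402, 0.0696, 0.3103]
ee_rot: [-3.136, 0.001, 2.93]
wrist_force: [-1.7, -5.7, 9.9]
width: 0.0005
finger_force: 4.4
```

Call:
{"api": "play_rows", "payload": {"translation": [[0,0,-0.1],[0,0,-0.2],[0,0,-0.5],[0,0,0],[0,0,0]], "twist": [[0,0,0],[0,0,0],[0,0,0],[0,0,0],[0,0,0]], "gripper": [-1,-1,-1,-1,-1]}}

```text
time: 12.7
tool_pos: [0.5402, 0.0717, 0.3405]
ee_rot: [3.141, -0.002, 2.931]
wrist_force: [-0.9, -0.2, -1.5]
width: 0.0006
finger_force: 0.0
```

```bash
python3 look.py w3.png tab_pad tab_rib latch_grip latch_hinge; python3 -c "
import cv2;a=cv2.imread('pics/w3.png');cv2.imwrite('pics/w3c.png',cv2.resize(a[80:280,100:360],None,fx=3,fy=3))"
```

```text
12.7 [0.5402 0.0717 0.3405] [ 3.1413e+00 -1.5000e-03  2.9311e+00] [-0.87 -0.2  -1.46] 0.0005725231168593409
tab_pad [0.5391 0.0653 0.1206] 0.71 tool: [-0.0006 -0.0065  0.2199]
tab_rib [0.5463 0.0821 0.1262] 0.8 tool: [-0.0041  0.0114  0.2143]
latch_grip [ 0.4408 -0.0065  0.0906] 0.7 tool: [ 0.0805 -0.0973  0.25  ]
latch_hinge [ 0.4879 -0.0152  0.0933] 0.8 tool: [ 0.0326 -0.096   0.2472]
```

View pics/w3c.png

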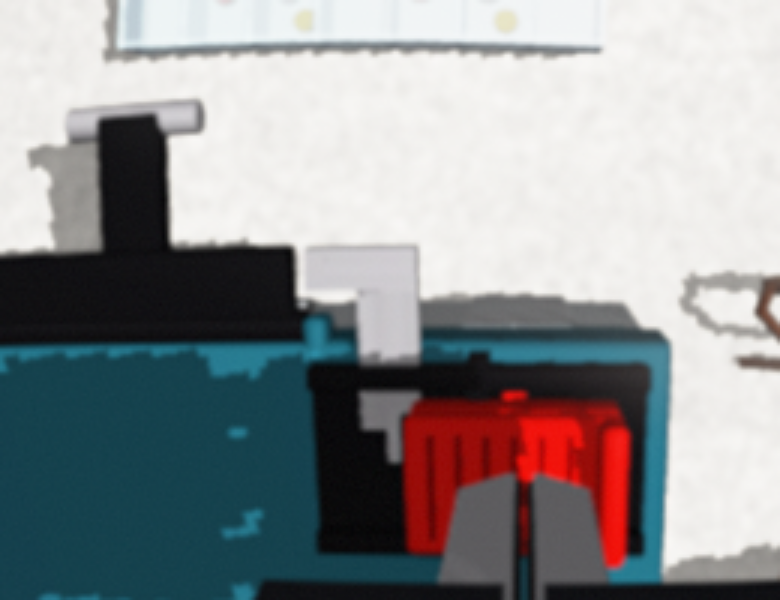

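The safety tab sprang up, and the bolt at (345,265) is clear of the latch shoulder at (295,290). Now I move over the latch bar.

Call:
{"api": "play_rows", "payload": {"translation": [[0,0,-0.25],[0.69,-0.81,0],[0.69,-0.81,0],[0.69,-0.81,0],[0,0,0.6],[0,0,0.6],[0,0,0],[0,0,0]], "twist": [[0,0,0],[0,0,0],[0,0,0],[0,0,0],[0,0,0],[0,0,0],[0,0,0],[0,0,0]], "gripper": [-1,0.4,0.4,0.4,0.4,0.4,0.4,0.4]}}

```text
time: 13.75
tool_pos: [0.4393, -0.0063, 0.3039]
ee_rot: [3.141, -0.0, 2.931]
wrist_force: [0.2, -0.2, -0.1]
width: 0.053
finger_force: 0.0
```

```bash
python3 look.py w4.png latch_grip latch_hinge; python3 -c "
import cv2;a=cv2.imread('pics/w4.png');cv2.imwrite('pics/w4c.png',cv2.resize(a[120:320,140:400],None,fx=3,fy=3))"
```

```text
13.75 [ 0.4393 -0.0063  0.3039] [ 3.1415e+00 -1.0000e-04  2.9309e+00] [ 0.22 -0.25 -0.09] 0.05304361622908142
latch_grip [ 0.441  -0.0076  0.0927] 0.64 tool: [-0.002  -0.0009  0.2112]
latch_hinge [ 0.4871 -0.0147  0.093 ] 0.59 tool: [-0.0486  0.0018  0.2109]
```

View pics/w4c.png

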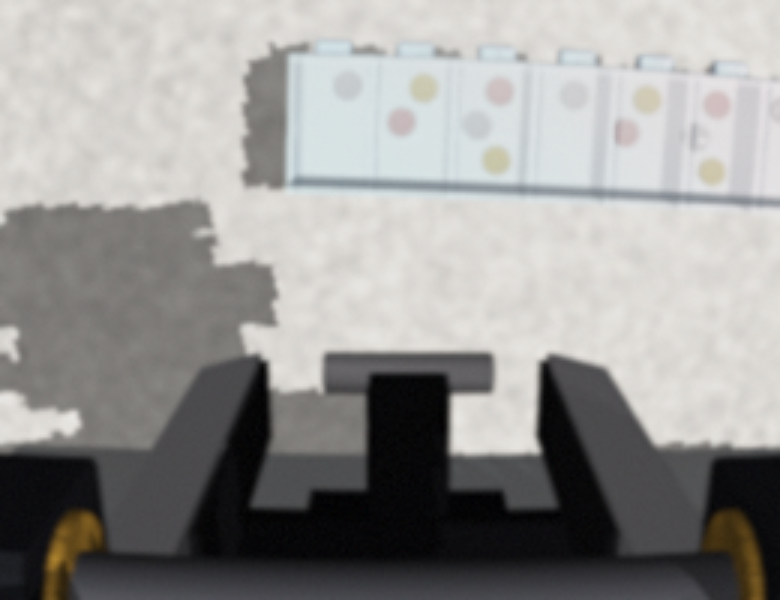

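The bar at (408,372) is centred between the fingers, with free space around it. I descend and pinch.

Call:
{"api": "play_rows", "payload": {"translation": [[0,0,0.4],[0,0,0.22],[0,0,0],[0,0,0]], "twist": [[0,0,0],[0,0,0],[0,0,0],[0,0,0]], "gripper": [0.2,0.2,0.2,0.2]}}

```text
time: 14.3
tool_pos: [0.4393, -0.0063, 0.2789]
ee_rot: [3.141, 0.0, 2.931]
wrist_force: [-0.1, -0.2, 0.3]
width: 0.0562
finger_force: 0.0
```

Call:
{"api": "play_rows", "payload": {"translation": [[0,0,0],[0,0,0],[0,0,0],[0,0,0]], "twist": [[0,0,0],[0,0,0],[0,0,0],[0,0,0]], "gripper": [-0.1,-0.25,-0.3,-0.3]}}

```text
time: 14.7
tool_pos: [0.4393, -0.0059, 0.279]
ee_rot: [3.14, 0.001, 2.931]
wrist_force: [1.0, 2.6, 1.9]
width: 0.035
finger_force: 30.0
```

Call:
{"api": "play_rows", "payload": {"translation": [[-0.007,0,-0.1],[0,0,-0.128],[0,0,0]], "twist": [[0,0,0],[0,0,0],[0,0,0]], "gripper": [-0.3,-0.3,-0.3]}}

```text
time: 15.0
tool_pos: [0.4395, -0.006, 0.2881]
ee_rot: [3.14, 0.0, 2.931]
wrist_force: [2.3, 4.4, -1.5]
width: 0.035
finger_force: 30.0
```

Call:
{"api": "play_rows", "payload": {"translation": [[-0.046,0,-0.223],[-0.085,0,-0.2115],[0,0,0]], "twist": [[0,0,0],[0,0,0],[0,0,0]], "gripper": [-0.3,-0.3,-0.3]}}

```text
time: 15.3
tool_pos: [0.4445, -0.007, 0.3055]
ee_rot: [3.14, -0.001, 2.931]
wrist_force: [0.3, 5.2, -1.1]
width: 0.0354
finger_force: 30.0
```

Call:
{"api": "play_rows", "payload": {"translation": [[-0.12,0.03,-0.193],[-0.152,0,-0.17],[-0.179,0,-0.1405],[-0.2,0,-0.107],[0,0,0]], "twist": [[0,0,0],[0,0,0],[0,0,0],[0,0,0],[0,0,0]], "gripper": [-0.3,-0.3,-0.3,-0.3,-0.3]}}

```text
time: 15.8
tool_pos: [0.4714, -0.0123, 0.3307]
ee_rot: [-3.141, 0.003, 2.93]
wrist_force: [-2.7, 0.6, 2.0]
width: 0.0351
finger_force: 30.0
```

Call:
{"api": "play_rows", "payload": {"translation": [[-0.216,0,-0.071],[-0.2255,0,-0.032],[-0.1625,0,0],[0,0,0]], "twist": [[0,0,0],[0,0,0],[0,0,0],[0,0,0]], "gripper": [-0.3,-0.3,-0.3,-0.3]}}

```text
time: 16.2
tool_pos: [0.495, -0.0173, 0.3349]
ee_rot: [-3.141, 0.004, 2.93]
wrist_force: [-0.9, -0.2, 4.1]
width: 0.035
finger_force: 30.0
```

Call:
{"api": "play_rows", "payload": {"translation": [[-0.09,0,-0.18],[-0.093,0,-0.183],[-0.219,0,-0.343],[0,0,0]], "twist": [[0,0,0],[0,0,0],[0,0,0],[0,0,0]], "gripper": [-0.3,-0.3,-0.3,-0.3]}}

```text
time: 16.6
tool_pos: [0.51, -0.0205, 0.3622]
ee_rot: [-3.141, -0.001, 2.931]
wrist_force: [-3.4, 0.0, -1.7]
width: 0.0347
finger_force: 30.0
```

Call:
{"api": "play_rows", "payload": {"translation": [[-0.252,0,-0.3195],[-0.282,0,-0.293],[-0.31,0,-0.263],[0,0,0]], "twist": [[0,0,0],[0,0,0],[0,0,0],[0,0,0]], "gripper": [-0.3,-0.3,-0.3,-0.3]}}

```text
time: 17.0
tool_pos: [0.5432, -0.0276, 0.3975]
ee_rot: [-3.141, 0.001, 2.93]
wrist_force: [-3.3, 0.2, -0.2]
width: 0.0342
finger_force: 30.0
```

```bash
python3 look.py w5.png latch_grip latch_hinge tab_pad; python3 - <<'E'
from h import *
s=snap('scene','s5.png'); w=cv2.imread('pics/w5.png')
a=cv2.resize(s[100:300,170:370,::-1],None,fx=1.9,fy=1.9); b=cv2.resize(w[60:340,120:440],(434,380))
cv2.imwrite('pics/m5.png',np.hstack([a,b])[:, :800])
E
```

```text
17.0 [ 0.5432 -0.0276  0.3975] [-3.1410e+00  1.2000e-03  2.9305e+00] [-3.25  0.21 -0.2 ] 0.03421933238915559
latch_grip [ 0.5359 -0.0282  0.2065] 0.65 tool: [ 0.0073 -0.002   0.191 ]
latch_hinge [ 0.5102 -0.0191  0.1593] 0.75 tool: [0.0343 0.0016 0.2382]
```

View pics/m5.png

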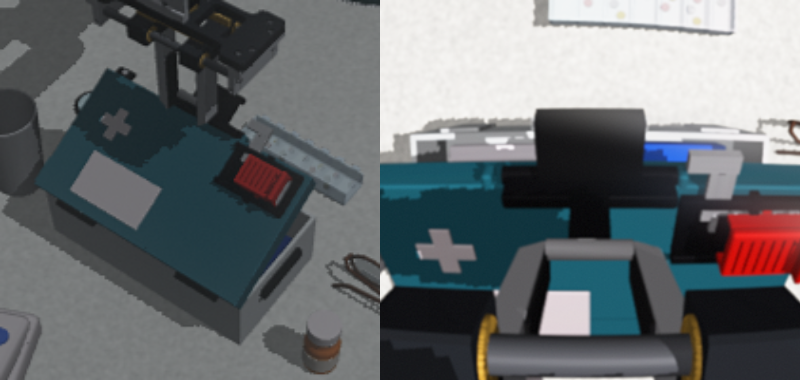

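The lid is about 0.48 rad up. The bar at (590,250) sits near the pads' front edge, about 6 mm off, so I'll release, recentre and re-pinch, since the lid stays by itself.

Call:
{"api": "play_rows", "payload": {"translation": [[0,0,0],[0,0,0],[0.16,0,0],[0,0,0],[0,0,0],[0,0,0],[0,0,0]], "twist": [[0,0,0],[0,0,0],[0,0,0],[0,0,0],[0,0,0],[0,0,0],[0,0,0]], "gripper": [0,0,0,0,-0.2,-0.3,-0.3]}}

```text
time: 17.95
tool_pos: [0.5363, -0.0261, 0.397]
ee_rot: [-3.141, 0.0, 2.93]
wrist_force: [0.0, -1.4, 0.4]
width: 0.0352
finger_force: 30.0
```

Call:
{"api": "play_rows", "payload": {"translation": [[-0.334,0,-0.246],[-0.357,0,-0.212],[-0.376,0,-0.175],[-0.392,0,-0.137],[0,0,0]], "twist": [[0,0,0],[0,0,0],[0,0,0],[0,0,0],[0,0,0]], "gripper": [-0.3,-0.3,-0.3,-0.3,-0.3]}}

```text
time: 18.45
tool_pos: [0.5939, -0.0385, 0.426]
ee_rot: [-3.141, -0.005, 2.93]
wrist_force: [-3.3, -1.3, -2.9]
width: 0.0349
finger_force: 30.0
```

```bash
python3 look.py w6.png latch_grip latch_hinge tab_pad
```

```text
18.45 [ 0.5939 -0.0385  0.426 ] [-3.1408 -0.0053  2.9303] [-3.33 -1.33 -2.87] 0.034930512099857064
latch_grip [ 0.5879 -0.039   0.2352] 0.63 tool: [ 0.0048 -0.0016  0.1908]
latch_hinge [ 0.5472 -0.0274  0.2009] 0.7 tool: [0.0468 0.0013 0.2253]
tab_pad [0.6116 0.0496 0.1978] 0.83 tool: [-0.      0.0901  0.2281]
```

Call:
{"api": "play_rows", "payload": {"translation": [[-0.4035,0,-0.097],[-0.411,0,-0.056],[-0.415,0,-0.015],[-0.414,0,0.027],[0,0,0]], "twist": [[0,0,0],[0,0,0],[0,0,0],[0,0,0],[0,0,0]], "gripper": [-0.3,-0.3,-0.3,-0.3,-0.3]}}

```text
time: 19.15
tool_pos: [0.6586, -0.0525, 0.4333]
ee_rot: [-3.141, 0.003, 2.93]
wrist_force: [0.7, -2.4, 0.3]
width: 0.0348
finger_force: 30.0
```

```bash
python3 look.py w7.png latch_grip latch_hinge tab_pad; python3 - <<'E'
from h import *
s=snap('scene','s7.png'); w=cv2.imread('pics/w7.png')
for n in ['latch_grip','latch_hinge','tab_pad']: print(n,[d['centre'].round(4) if hasattr(d['centre'],'round') else d['centre'] for d in robot.spot_point(n,'scene')[:1]])
a=cv2.resize(s[60:260,170:370,::-1],None,fx=1.9,fy=1.9); b=cv2.resize(w[60:340,120:440],(434,380))
cv2.imwrite('pics/m7.png',np.hstack([a,b])[:, :800])
E
```

```text
19.15 [ 0.6586 -0.0525  0.4333] [-3.1410e+00  2.6000e-03  2.9301e+00] [ 0.7  -2.43  0.25] 0.03482159419961506
latch_grip [ 0.6554 -0.0506  0.2426] 0.77 tool: [0.004  0.0013 0.1907]
latch_hinge [ 0.6003 -0.0387  0.2259] 0.67 tool: [0.0604 0.0014 0.2073]
tab_pad [0.6617 0.0427 0.2108] 0.93 tool: [0.0175 0.0939 0.2224]
latch_grip [[0.654, -0.0522, 0.2432]]
latch_hinge [[0.607, -0.0424, 0.2306]]
tab_pad [[0.6608, 0.0392, 0.206]]
```

View pics/m7.png

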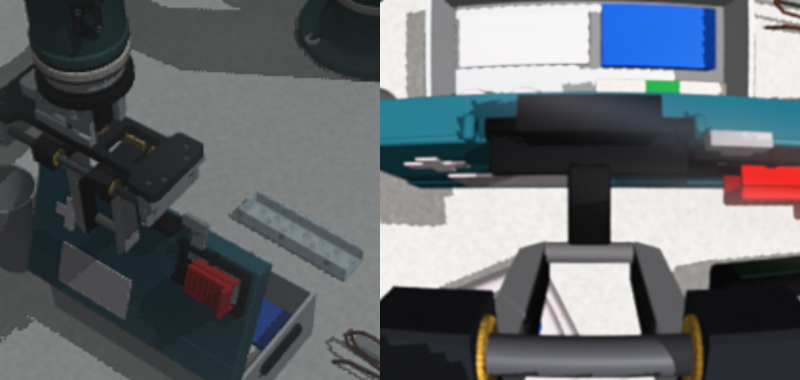

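Call:
{"api": "play_rows", "payload": {"translation": [[-0.409,0,0.068],[-0.4005,0,0.108],[-0.388,0,0.148],[-0.12,0,0.055],[0,0,0],[0,0,0]], "twist": [[0,0,0],[0,0,0],[0,0,0],[0,0,0],[0,0,0],[0,0,0]], "gripper": [-0.3,-0.3,-0.3,-0.3,-0.3,-0.3]}}

```text
time: 20.15
tool_pos: [0.7087, -0.0632, 0.418]
ee_rot: [-3.141, -0.001, 2.93]
wrist_force: [-2.6, -4.9, -0.6]
width: 0.0338
finger_force: 30.0
```

```bash
cat > ang.py <<'E'
from h import *
for c in ['wrist','scene','top']:
    im=snap(c,'t_%s.png'%c)
    for n in ['latch_grip','latch_hinge','lid_hinge','tab_pad']:
        for d in robot.spot_point(n,c)[:1]:
            p=np.array(d['centre']); r=p-[.6392,-.0484,.078]; print(c,n,round(d['score'],2),'u',round((r[0]*.978-r[1]*.209),4),'v',round(r[0]*.209+r[1]*.978,4),'z',round(r[2],4))
print(robot.get_obs()['tool_pos'],robot.get_obs()['time'])
E
python3 ang.py
```

```text
wrist latch_grip 0.98 u 0.0624 v -0.0024 z 0.1502
wrist latch_hinge 0.79 u 0.0093 v 0.0016 z 0.1525
wrist tab_pad 0.94 u 0.0395 v 0.0927 z 0.1229
scene latch_grip 0.62 u 0.0614 v 0.0007 z 0.152
scene latch_hinge 0.86 u 0.0121 v 0.0 z 0.155
scene lid_hinge 0.86 u -0.0031 v 0.001 z 0.0044
scene tab_pad 0.64 u 0.0434 v 0.0919 z 0.1242
top latch_grip 0.4 u 0.0573 v 0.0005 z 0.1468
top tab_pad 0.61 u 0.0369 v 0.0952 z 0.1268
[ 0.70844906 -0.06311753  0.41863791] 20.9
```

Call:
{"api": "play_rows", "payload": {"translation": [[-0.1,0,0.045],[-0.05,0,0.022],[0,0,0],[0,0,0]], "twist": [[0,0,0],[0,0,0],[0,0,0],[0,0,0]], "gripper": [-0.3,-0.3,-0.3,-0.3]}}

```text
time: 21.3
tool_pos: [0.7141, -0.0643, 0.4161]
ee_rot: [-3.141, -0.001, 2.93]
wrist_force: [-3.3, -4.6, 0.4]
width: 0.0341
finger_force: 30.0
```

Call:
{"api": "play_rows", "payload": {"translation": [[0,0,0],[0,0,0],[0,0,0],[0,0,-0.1],[0,0,-0.5],[0,0,-0.8],[0,0,-0.8],[0,0,0]], "twist": [[0,0,0],[0,0,0],[0,0,0],[0,0,0],[0,0,0],[0,0,0],[0,0,0],[0,0,0]], "gripper": [0.2,0.3,0.3,0.3,0.3,0.3,0.3,0.3]}}

```text
time: 22.1
tool_pos: [0.7142, -0.0636, 0.5107]
ee_rot: [3.14, 0.012, 2.931]
wrist_force: [-0.6, -0.5, 1.1]
width: 0.0613
finger_force: 0.0
```

```bash
python3 ang.py; python3 - <<'E'
import cv2,numpy as np
s=cv2.imread('pics/t_scene.png'); t=cv2.imread('pics/t_top.png')
cv2.imwrite('pics/m8.png',np.hstack([cv2.resize(s[60:300,150:420],(427,380)),cv2.resize(t[130:330,130:430],(373,249))[:, :] if 0 else cv2.resize(t[120:340,150:366],(373,380))]))
E
```

```text
wrist latch_grip 0.93 u 0.0682 v -0.0038 z 0.1491
wrist latch_hinge 0.7 u 0.0208 v 0.0914 z 0.1225
wrist lid_hinge 0.7 u 0.001 v -0.0006 z 0.0012
wrist tab_pad 0.56 u 0.0434 v 0.0924 z 0.1222
scene latch_grip 0.81 u 0.0712 v 0.0033 z 0.1508
scene latch_hinge 0.75 u 0.0193 v -0.0004 z 0.1543
scene lid_hinge 0.69 u -0.0028 v 0.0016 z 0.0033
scene tab_pad 0.71 u 0.049 v 0.0926 z 0.1209
top tab_pad 0.45 u 0.0438 v 0.096 z 0.1252
[ 0.71507887 -0.06419193  0.50347935] 22.85
```

View pics/m8.png

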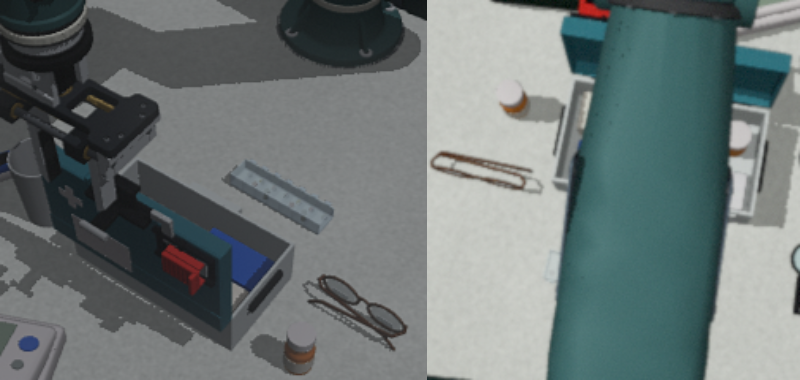

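The lid stands upright at about 1.59 rad with the latch folded back and the tab released. The gripper is clear above, and the bifocals, pill bottle, organizer and tumbler are still in place.

```bash
python3 -c "
from h import *
print(robot.get_obs()['wrist_force'],robot.close_job())"
```

```text
the job is handed in; nothing more can be done
[ 0.38201913 -0.37259224 -0.32598949] None
```

The medicine case is open and handed in at about 23 s of the 67 s: the safety tab is released, the latch is lifted, the lid stands upright by itself at about 1.59 rad, and the robot touches nothing; I saw nothing else on the nightstand disturbed.

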